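# Unlock a carry tote from its dock and hold it level

## Task

Release the carry tote from its parking dock by turning the dock's handle clockwise all the way from its locked to its released position. Then lift the tote by its wooden bar straight up, about 10 cm clear of the dock, with the tub and the jar still standing in it, and finish while holding it there, level and steady. Leave the glue stick, the eraser and the paint tube beside the dock where they are.

Things in the scene. Friction and masses are not known exactly. Their poses are not given: they have to be found in the camera images.
- dock: Fixed grey parking dock: board 170 (x) x 440 (y) x 20 mm high, from y = -280 to +160 mm, with low black cleats (13 mm above it) round the tote's foot. Origin on the table under the centre of the parked tote, z up. The turn handle's vertical axis is at x = 0, y = -225 mm. The tote is parked parallel to this frame, its underside at z = 20 mm, with 3 mm of play.
- turn_handle (a joint): Handle angle, growing clockwise seen from above: 0 = locked, 1.4 rad = released, hard stops at both. It is stiff (about 0.12 N m of friction) and stays where it is left. A steel tongue under the grip turns with it: locked, it points along dock +y, 2.5 mm above the tote's ledge, and blocks lifting; released, it points about along dock +x, clear of the tote.
- handle_grip (a point): Centre of the handle's black grip, on the turning axis, 117 mm above the table: a bar 70 mm long, 16 mm thick, 30 mm high (102 to 132 mm above the table) on a stalk of 22 mm diameter. This frame's y runs along the bar (the way the tongue points), x across it, z up. About 80 mm of free space lies between the axis and the tote's end board.
- tote: Loose open plywood carry tote, 120 (x) x 280 (y) mm, about 0.35 kg; origin at the centre of its underside, z up. Floor 6 mm thick, walls 35 mm high, low divider at y = 0; an upright board 44 mm wide, 149 mm high at each end (y = +-136 mm) carries the bar. A steel ledge, 23 to 29 mm above the underside, sticks out 25 mm from the -y end under the handle's tongue.
- tote_bar (a point): Middle of the tote's wooden carry bar, 135 mm above the tote's underside (155 mm above the table when parked). The bar runs along this frame's y (264 mm free length), is 18 mm across (x) and 22 mm high. The load is uneven: the balance point lies about 15 mm from the middle towards the tub, so grip it there, firmly (80 N or more).
- tub: Loose closed plastic tub standing in one half of the tote (which half varies), 72 mm diameter, 71 mm high, about 0.13 kg; origin at the centre of its underside, z up. Its top is about 45 mm below the underside of the bar.
- jar: Loose empty clear open jar standing in the other half of the tote, 88 mm diameter, 78 mm high, about 0.03 kg; origin at the centre of its underside, z up.
- glue_stick: Bystander lying on the table beside the dock: red-and-white glue stick, 92 mm long, 26 mm thick; origin at the centre of its underside. Not to be moved.
- eraser: Bystander lying on the table beside the dock: blue-sleeved eraser, 45 x 21 x 13 mm; origin at the centre of its underside. Not to be moved.
- paint_tube: Bystander lying on the table beside the dock: white paint tube with green cap, 112 x 38 x 25 mm; origin at the centre of its underside. Not to be moved.

How it is judged:
By the outcome, as a careful person would: the job done as asked, in the order asked, and still so for the second after the job is handed in, while the arm keeps its last pose, push and grip.
It also fails if it takes over 42 s, if anything falls off the work surface, if the arm or the gripper's body presses on something with over 40 N, if the wrist force passes 120 N, or if a joint passes its speed limit or range.

## Robot

A 7-joint arm with a two-finger parallel gripper is mounted at the origin on a cart in front of the work surface, level with it; the furniture and walls round the work are solid. World frame = base frame: x ahead of the robot, y to its left, z up, the work surface at z = 0. Lengths are in m, angles in rad, forces in N, time in s.
With the tool pointing down it reaches from about 0.425 to 0.925 m from the base axis. Payload 6.8 kg.
Tool frame: the origin (TCP) lies at the very end of the fingers, on their centre line; the grasp point (between the pads) lies 19 mm behind it; z points along the fingers, y is the line along which they close (so a half turn about z gives the same grasp; the last joint's range is limited). The gripper opens to 85 mm and grips with 20 to 120 N. Pads are 22 mm wide; open, the fingers measure 114 mm over their backs; the gripper's body (76 mm by 85 mm) begins 54 mm behind the grasp point. The pads swing forward as they close: fully open they stand 13 mm farther back than shut.
Start: joints at [-1.221, 0.477, 0.022, 1.555, -0.011, 1.109, -0.083], TCP at [0.298, 0.606, 0.192] pointing down, gripper open.
Joint ranges: [-2.96, 2.96], [-0.34, 2.1], [-1.41, 1.46], [0.24, 2.44], [-1.37, 4.51], [0.17, 1.92], [-2.96, 2.96]. Speed limits (rad/s): [2.39, 2.39, 3.14, 3.14, 3.14, 3.14, 3.14].

## Interface

Orientations are given as a unit quaternion [w, x, y, z].
In Python, from station import bot gives the robot as it stands.
- The arm moves only by the tool creep_tool, called after "Call:" as name(argument=value, ...) on one line, values as JSON. Schema: {"type":"object","properties":{"offsets":{"type":"array","items":{"type":"array","items":{"type":"array","items":{"type":"number"},"minItems":5,"maxItems":5},"minItems":1,"maxItems":20},"minItems":1,"maxItems":1},"squeeze":{"type":"number"},"only":{"type":"string"},"quiet":{"type":"boolean"},"lines":{"type":"string"}},"required":["offsets"],"additionalProperties":false}. offsets is a list that holds a single list of rows (three levels of brackets), with 1 to 20 rows, each of 5 numbers: dx, dy, dz in normalised numbers (1 is 400 mm), then a turn about the tool's z in parts of the range, where 1.0 means 4 rad, then the opening from 0.0 (shut) to 1.0 (fully open); each row shifts and turns the commanded pose from where the row before left it, along the tool's axes as they then stand; what a row does not reach is not made up. A row lasts 1/10 s, in which the tool goes at most 0.05 m and 0.15 rad, less where a joint would pass 70% of its speed; a pose out of reach is approached as far as the arm can. The fingers move at their own pace and stop on an object; squeeze is the grip in N (left out, the last holds). Time passes only in rows, so rows that do not move let the fingers close. The tool returns the time, the measured TCP pose, the force, the opening and the grip force at its end. only (a regular expression) keeps the lines of the reply that match it, lines (a string "A,B") keeps lines A to B, and quiet returns only ok. Input that does not fit is refused with a message, and nothing moves.
- bot.get_obs(): the state, without advancing time (a new reading comes with each control period).
- bot.read_camera(name): name is "scene" or "side" or "wrist"; returns the picture (400x640x3 uint8, blue, green, red); there is no depth.
- bot.camera_info(name): a dict with "vertical_fov" (degrees; the focal length in pixels is half the picture's height over the tangent of half this angle, whatever the lens; pixels are square), "cx", "cy" (the principal point, pixels), "view" (4x4, takes a point from world to camera coordinates); the wrist camera has in their place "hand_eye" (4x4, takes a point from camera to tool coordinates, whose origin is the TCP and whose axes are the flange's). Camera axes: x right, y up, looking along -z (the intrinsics and any distortion apply to the point x, -y, -z); pixel columns grow to the right and rows downward; lengths in m; the calibration is good to about 2 mm. A picture is of the moment at which its call begins: read the wrist's pose just before it. camera_info takes no time and is no camera call.
- bot.hand_in(): hands the job in; it is judged then, once.
The state is a dict: "t": time; "q": joint angles; "joint_vel": joint speeds; "joint_torque": joint torques, N m; "eef_pos": TCP position; "tool_rot": TCP orientation; "contact_force": force on the tool from outside, world axes, zero at the start; "torque": the same for the moment, N m; "gripper_width": opening from 0.0 (shut) to 1.0 (fully open); "grasp_force": force on a finger pad.
Only numpy, scipy, OpenCV 4.12 (cv2) and the standard library are available. Lean on these libraries where they do the work, as an engineer would, in place of code of your own. Each camera call takes 0.05 s, during which the arm holds its last target. There are 200 camera calls.

## Working session

There is one attempt and no reset: what is moved stays moved. The work goes in short steps, Python scripts to look and compute and a tool call to move; the robot and the scene stay as the last step left them, time stands still between calls to the robot, and variables do not carry over. Pictures are saved under pics/ and viewed, at most 10 in all, crops included, and the job is handed in when it is done.

```bash
ls; mkdir -p pics; python3 - <<'E'
from station import bot
import cv2,numpy as np
o=bot.get_obs();print(o['t'],o['eef_pos'],o['tool_rot'],o['gripper_width'])
for n in("scene","side","wrist"):
    i=bot.camera_info(n);print(n,{k:np.round(v,4).tolist() if not isinstance(v,str) else v for k,v in i.items()})
for n in("scene","side"):
    cv2.imwrite(f"pics/{n}0.png",bot.read_camera(n))
E
```

```text
pics
station.py
0.0 [0.29803107 0.60488328 0.19079108] [-1.52124040e-04  2.26887889e-01  9.73920423e-01 -9.33864923e-04] 1.0008070806356881
scene {'vertical_fov': 57.1549, 'cx': 316.0376, 'cy': 191.8469, 'view': [[0.847, -0.5312, 0.0195, -0.4475], [0.2336, 0.4049, 0.884, -0.2855], [-0.4775, -0.7442, 0.467, -0.6125], [0.0, 0.0, 0.0, 1.0]]}
side {'vertical_fov': 49.4004, 'cx': 313.6224, 'cy': 199.2686, 'view': [[0.813, -0.582, -0.0198, -0.4306], [0.3887, 0.517, 0.7627, -0.4047], [-0.4336, -0.6277, 0.6465, -0.7133], [0.0, 0.0, 0.0, 1.0]]}
wrist {'vertical_fov': 62.252, 'cx': 328.3646, 'cy': 199.7988, 'hand_eye': [[0.0013, 0.9558, 0.294, 0.0756], [1.0, -0.001, -0.0012, -0.0005], [-0.0008, 0.294, -0.9558, -0.182], [0.0, 0.0, 0.0, 1.0]]}
```

View pics/scene0.png

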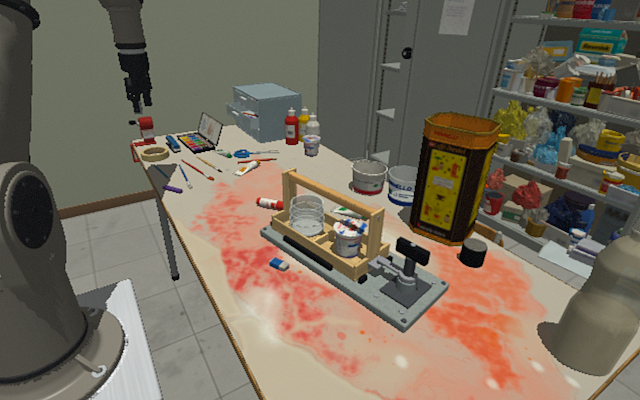

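View pics/side0.png

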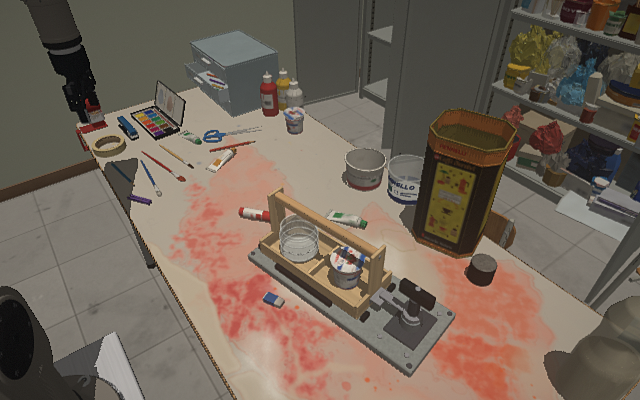

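The scene picture shows the tote (jar at about (305,215), tub at about (348,238)) and the handle near (410,250). The side picture shows the same, with the tub in the half towards the handle. I'll enlarge both to pick landmarks.

```bash
python3 - <<'E'
import cv2,numpy as np
a=cv2.imread('pics/scene0.png')[160:335,250:460];b=cv2.imread('pics/side0.png')[180:380,240:460]
cv2.imwrite('pics/c1.png',cv2.resize(a,None,fx=3.5,fy=3.4286,interpolation=cv2.INTER_CUBIC)[:600])
cv2.imwrite('pics/c2.png',cv2.resize(b,None,fx=3,fy=3,interpolation=cv2.INTER_CUBIC))
E
```

```text
(no output)
```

View pics/c1.png

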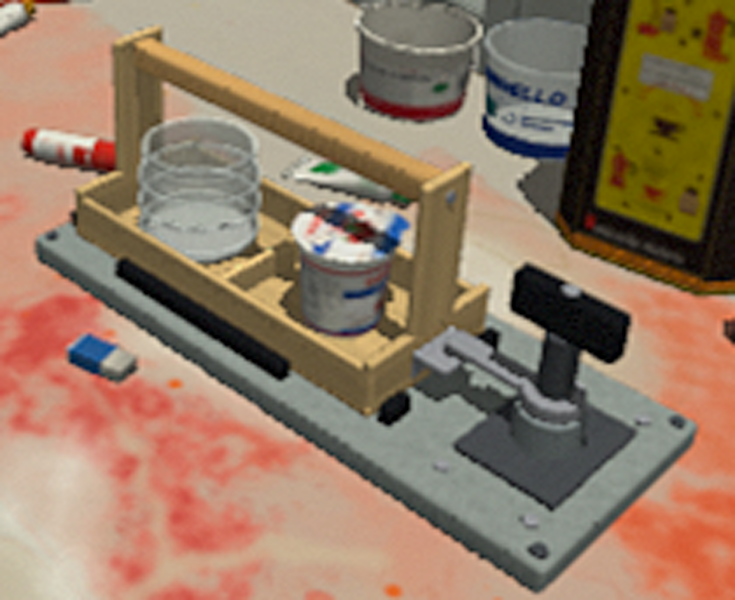

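View pics/c2.png

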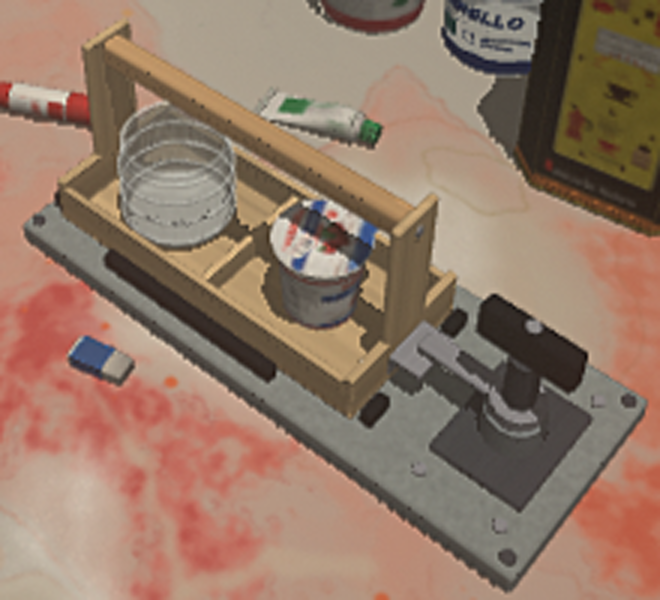

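The crops show the dock's top corners (c1: (540,575), (694,428), (38,242)), the handle's screw at (570,291), and the end-board tops. I'll fit the dock pose from these.

```bash
cat > h.py <<'E'
from station import bot
import numpy as np
from scipy.optimize import least_squares
from scipy.spatial.transform import Rotation as R
def proj(n,P):
    i=bot.camera_info(n);V=np.array(i['view']);f=200/np.tan(np.radians(i['vertical_fov']/2))
    c=P@V[:3,:3].T+V[:3,3]
    return np.c_[i['cx']+f*c[:,0]/-c[:,2],i['cy']-f*c[:,1]/-c[:,2]]
def world(p,L):
    c,s=np.cos(p[2]),np.sin(p[2]);return np.c_[p[0]+c*L[:,0]-s*L[:,1],p[1]+s*L[:,0]+c*L[:,1],L[:,2]]
E
python3 - <<'E'
from h import *
L=np.array([(-.085,-.28,.02),(.085,-.28,.02),(-.085,.16,.02),(0,-.225,.132),(-.022,-.14,.169),(.022,-.14,.169),(-.022,.14,.169),(.022,.14,.169)])
a=np.array([(540,575),(694,428),(38,242),(570,291),(430,192),(471,168),(113,42),(155,28)],float)
b=np.array([(510,575),(645,405),(25,225),(534,326),(397,228),(438,200),(83,40),(128,20)],float)
a=(a+.5)/[3.5,3.4286]-.5+[250,160]; b=(b+.5)/3-.5+[240,180]
for n,s in(("dock",slice(0,4)),("tote",slice(4,8)),("all",slice(0,8))):
    f=lambda p:np.r_[proj("scene",world(p,L[s]))-a[s],proj("side",world(p,L[s]))-b[s]].ravel()
    r=least_squares(f,[.6,0,0],loss='soft_l1');p=r.x
    print(n,p.round(4),np.round(f(p).reshape(-1,2),1).tolist())
    print(world(p,np.array([(0,-.225,.117),(0,-.015,.155)])).round(4))
E
```

```text
dock [0.5762 0.0274 0.2093] [[-0.1, -0.6], [1.7, -1.3], [-1.1, -2.2], [-0.0, 0.1], [0.0, 3.2], [2.0, -0.7], [-1.0, -1.3], [-0.3, 1.3]]
[[ 0.6229 -0.1927  0.117 ]
 [ 0.5793  0.0127  0.155 ]]
tote [0.5748 0.0271 0.2051] [[-1.1, -0.2], [0.6, -0.8], [-0.3, -0.8], [1.3, -1.5], [0.2, 3.9], [0.8, -0.0], [-0.5, 1.3], [-0.7, -1.6]]
[[ 0.6206 -0.1932  0.117 ]
 [ 0.5779  0.0124  0.155 ]]
all [0.5753 0.0272 0.2105] [[-0.2, -0.4], [1.6, -1.2], [-1.4, -2.1], [-0.2, 0.3], [-0.7, -0.4], [0.9, -1.0], [-0.3, -0.8], [1.2, -1.5], [-0.1, 3.4], [1.8, -0.6], [-1.3, -1.1], [-0.5, 1.5], [0.7, 3.6], [1.1, -0.4], [-0.5, 1.4], [-0.9, -1.6]]
[[ 0.6223 -0.1929  0.117 ]
 [ 0.5784  0.0125  0.155 ]]
```

The rows are not in the units I measure in: shifts go in shares of 400 mm and turns go in shares of 4 rad. I convert before sending: -0.037 m / 0.4 = -0.0925, -0.036 m / 0.4 = -0.09.

Call:
creep_tool(offsets=[[[0, 0, -0.0925, 0, 1], [0, 0, -0.0925, 0, 1], [0, 0, -0.09, 0, 1]]])

```text
t: 0.4
eef_pos: [0.2982, 0.605, 0.3025]
tool_rot: [-0.0, 0.227, 0.974, -0.001]
contact_force: [0.0, 0.3, -0.2]
gripper_width: 0.997
grasp_force: 0.0
```

Call:
creep_tool(offsets=[[[-0.0893, -0.0795, 0, 0, 1], [-0.0893, -0.0795, 0, 0, 1], [-0.0893, -0.0795, 0, 0, 1], [-0.0893, -0.0795, 0, 0, 1], [-0.0893, -0.0795, 0, 0, 1], [-0.0893, -0.0795, 0, 0, 1], [-0.0893, -0.0795, 0, 0, 1], [-0.0893, -0.0795, 0, 0, 1], [-0.0893, -0.0795, 0, 0, 1], [-0.0893, -0.0795, 0, 0, 1], [-0.0893, -0.0795, 0, 0, 1], [-0.0893, -0.0795, 0, 0, 1], [-0.0893, -0.0795, 0, 0, 1], [-0.0893, -0.0795, 0, 0, 1], [-0.0893, -0.0795, 0, 0, 1], [-0.0893, -0.0795, 0, 0, 1], [-0.0893, -0.0795, 0, 0, 1], [-0.0893, -0.0795, 0, 0, 1]]])

```text
t: 2.2
eef_pos: [0.6221, -0.1935, 0.3014]
tool_rot: [-0.0, 0.227, 0.974, 0.0]
contact_force: [0.8, 0.6, -0.4]
gripper_width: 1.001
grasp_force: 0.0
```

Call:
creep_tool(offsets=[[[0, 0, 0, 0.0325, 1], [0, 0, 0, 0.0325, 1], [0, 0, 0, 0.0325, 1], [0, 0, 0, 0.0325, 1], [0, 0, 0, 0.0325, 1], [0, 0, 0, 0.0325, 1], [0, 0, 0, 0.031, 1], [0, 0, 0, 0, 1], [0, 0, 0, 0, 1]]])

```text
t: 3.1
eef_pos: [0.6216, -0.1917, 0.3014]
tool_rot: [-0.0, 0.628, 0.778, -0.0]
contact_force: [-0.2, 0.3, 0.5]
gripper_width: 0.998
grasp_force: 0.0
```

```bash
python3 - <<'E'
from h import *
import cv2
o=bot.get_obs();print(o['q'],o['eef_pos'],R.from_quat(np.roll(o['tool_rot'],-1)).as_matrix().round(3))
np.savez('w1.npz',p=o['eef_pos'],r=o['tool_rot']);cv2.imwrite('pics/w1.png',bot.read_camera('wrist'))
E
```

```text
[-0.29838235  0.42512818  0.72196539  1.51327773 -0.28558897  1.31187894
  0.66540891] [ 0.62162813 -0.19173243  0.30141921] [[-0.211  0.978 -0.001]
 [ 0.978  0.211  0.   ]
 [ 0.    -0.001 -1.   ]]
```

View pics/w1.png

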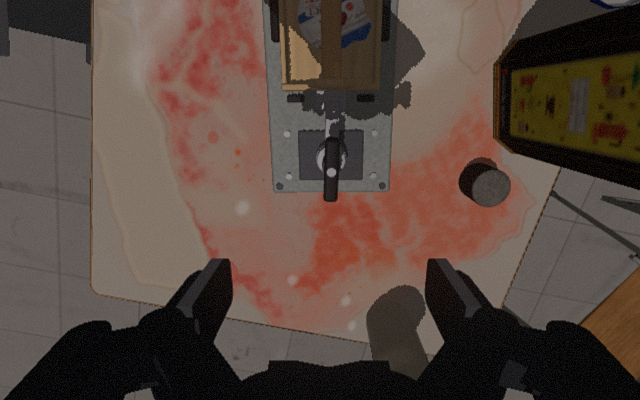

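The wrist picture shows the dock end corners near (272,193) and (391,192), and the handle screw at (332,172). The grip bar lies vertical in the picture, aligned with the tool. Next I refine the pose using all three cameras.

```bash
cat >> h.py <<'E'
def wproj(P,p,q):
    i=bot.camera_info('wrist');H=np.array(i['hand_eye']);f=200/np.tan(np.radians(i['vertical_fov']/2))
    t=(P-p)@R.from_quat(np.roll(q,-1)).as_matrix(); c=(t-H[:3,3])@H[:3,:3]
    return np.c_[i['cx']+f*c[:,0]/-c[:,2],i['cy']-f*c[:,1]/-c[:,2]]
E
python3 - <<'E'
from h import *
w=np.load('w1.npz')
L=np.array([(-.085,-.28,.02),(.085,-.28,.02),(0,-.225,.132)])
m=np.array([(272,193),(391,192),(332,172)])
f=lambda p:(wproj(world(p,L),w['p'],w['r'])-m).ravel()
p0=[.5757,.0273,.2100];print(f(p0).reshape(-1,2).round(1))
r=least_squares(f,p0).x;print(r,f(r).round(1),world(r,L[2:]))
E
```

```text
[[-1.3 -0.7]
 [-3.4  0.8]
 [-2.4 -0.2]]
[0.57542936 0.02723539 0.22279559] [ 1.   0.  -1.   0.1  0.  -0.2] [[ 0.62514468 -0.19220341  0.132     ]]
```

Scaled: 0.04 m / 0.4 = 0.1, 0.03 m / 0.4 = 0.075.

Call:
creep_tool(offsets=[[[-0.0025, 0.0055, 0.075, 0, 1], [0, 0, 0.1, 0, 1], [0, 0, 0.1, 0, 1], [0, 0, 0.1, 0, 1], [0, 0, 0.075, 0, 1], [0, 0, 0.0375, 0, 1], [0, 0, 0, 0, 1]]], squeeze=60)

```text
t: 3.85
eef_pos: [0.6228, -0.192, 0.1049]
tool_rot: [-0.002, 0.629, 0.777, -0.001]
contact_force: [-1.3, 0.9, 0.7]
gripper_width: 1.0
grasp_force: 0.0
```

Call:
creep_tool(offsets=[[[0, 0, 0, 0, 0], [0, 0, 0, 0, 0], [0, 0, 0, 0, 0], [0, 0, 0, 0, 0], [0, 0, 0, 0, 0], [0, 0, 0, 0, 0], [0, 0, 0, 0, 0], [0, 0, 0, 0, 0]]], squeeze=60)

```text
t: 4.65
eef_pos: [0.6241, -0.1925, 0.1068]
tool_rot: [-0.0, 0.629, 0.777, -0.0]
contact_force: [0.3, -0.4, -0.3]
gripper_width: -0.004
grasp_force: 0.0
```

```bash
python3 -c "
from station import bot
o=bot.get_obs();print(o['contact_force'],o['torque'],o['eef_pos'])"
```

```text
[ 0.29444915 -0.44269443 -0.27641634] [0.00132083 0.02933325 0.05662541] [ 0.62411653 -0.19247017  0.106771  ]
```

```bash
python3 - <<'E'
from h import *
import cv2
a=bot.read_camera('scene')[130:330,330:530];b=bot.read_camera('side')[150:350,320:520]
cv2.imwrite('pics/d1.png',cv2.resize(np.hstack([a,b]),None,fx=2,fy=2,interpolation=cv2.INTER_CUBIC))
E
```

```text
(no output)
```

View pics/d1.png

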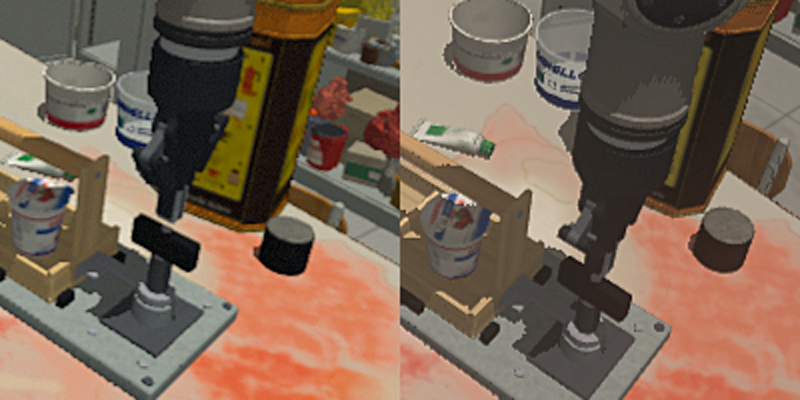

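The picture shows the shut fingers past the bar on its far side, with the fingertips near scene (416,239) and side (421,288). I'll compare that with the reported TCP.

```bash
python3 - <<'E'
from h import *
P=np.array([[.624,-.1925,.107],[.624,-.1925,.132]])
print(proj('scene',P),proj('side',P))
g=lambda uv1,uv2:least_squares(lambda x:np.r_[(proj('scene',x[None])-uv1).ravel(),(proj('side',x[None])-uv2).ravel()],[.62,-.19,.1])
for a,b in(((416,239),(421,288)),((392.4,244.4),(417.5,288.2))):
    r=g(np.array(a),np.array(b));print(r.x.round(4),r.fun.round(1))
# screw
r=g(np.array([(570.5)/3.5-.5+250,291.5/3.4286-.5+160]),np.array([534.5/3-.5+240,326.5/3-.5+180]));print('screw',r.x,r.fun)
E
```

```text
[[410.95151316 254.88683768]
 [412.77631166 244.42931592]] [[415.84986776 297.90168813]
 [417.69688054 289.29094676]]
[ 0.6146 -0.2052  0.1557] [-0.1  0.   0.1 -0. ]
[ 0.614  -0.1777  0.1267] [ 10.8  -0.1 -10.1   0.3]
screw [ 0.62793546 -0.18899697  0.12814005] [ 0.14231636 -0.00106102 -0.13319274  0.00273606]
```

```bash
python3 - <<'E'
from h import *
import cv2
o=bot.get_obs();np.savez('w2.npz',p=o['eef_pos'],r=o['tool_rot'])
w=bot.read_camera('wrist');cv2.imwrite('pics/w2.png',w)
a=bot.read_camera('scene')[190:290,360:460];b=bot.read_camera('side')[230:330,370:470]
t=cv2.resize(np.hstack([a,b]),(640,320),interpolation=cv2.INTER_CUBIC)
t=cv2.convertScaleAbs(t,alpha=1.8,beta=20)
cv2.imwrite('pics/w2c.png',np.vstack([cv2.resize(w,(448,280)),t[:, :448]])[:600]) if 0 else cv2.imwrite('pics/w2c.png',np.vstack([cv2.convertScaleAbs(w[120:400],alpha=1.8,beta=20),t]))
P=world([.5757,.0273,.213],np.array([(0,-.225,.132),(0,-.19,.132),(0,-.26,.132)]))
print(wproj(P,o['eef_pos'],o['tool_rot']),wproj(np.array([o['eef_pos']]),o['eef_pos'],o['tool_rot']))
E
```

```text
[[327.66736541 249.31544349]
 [327.42642587 183.89527902]
 [327.88112026 307.35438979]] [[329.18086126 230.7388366 ]]
```

View pics/w2c.png

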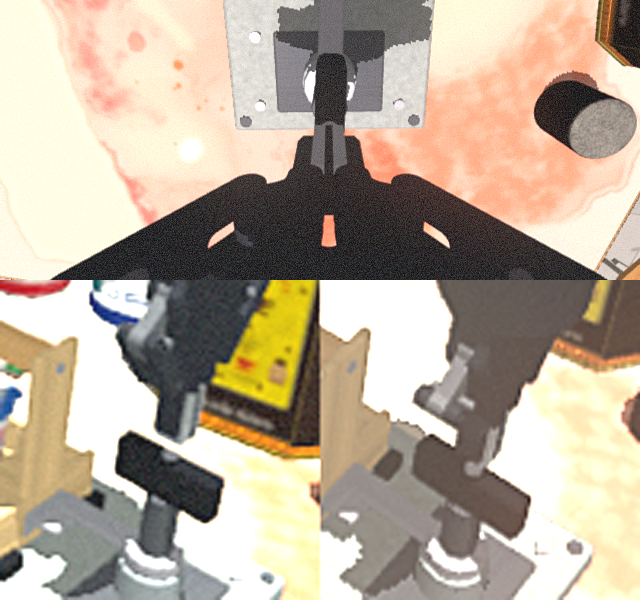

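The shut fingertips hover about 1 cm above the bar. The real tips are therefore about 30–35 mm short of the reported TCP. I'll open, go 30 mm lower and try again, watching the force.

Scaled: -0.01 m / 0.4 = -0.025.

Call:
creep_tool(offsets=[[[0, 0, -0.025, 0, 1], [0, 0, 0, 0, 1], [0, 0, 0, 0, 1], [0, 0, 0, 0, 1], [0, 0, 0, 0, 1], [0, 0, 0, 0, 1], [0, 0, 0, 0, 1]]], squeeze=60)

```text
t: 5.6
eef_pos: [0.6241, -0.1924, 0.1166]
tool_rot: [-0.0, 0.629, 0.777, -0.0]
contact_force: [0.2, -0.2, 0.5]
gripper_width: 0.998
grasp_force: 0.0
```

Call:
creep_tool(offsets=[[[0, 0, 0.0375, 0, 1], [0, 0, 0.0375, 0, 1], [0, 0, 0.025, 0, 1], [0, 0, 0, 0, 1]]])

```text
t: 6.0
eef_pos: [0.6224, -0.1918, 0.0741]
tool_rot: [-0.002, 0.629, 0.777, -0.001]
contact_force: [0.2, 0.8, -0.1]
gripper_width: 1.0
grasp_force: 0.0
```

Call:
creep_tool(offsets=[[[0, 0, 0, 0, 0], [0, 0, 0, 0, 0], [0, 0, 0, 0, 0], [0, 0, 0, 0, 0], [0, 0, 0, 0, 0], [0, 0, 0, 0, 0], [0, 0, 0, 0, 0], [0, 0, 0, 0, 0]]], squeeze=60)

```text
t: 6.8
eef_pos: [0.6246, -0.1925, 0.0774]
tool_rot: [0.0, 0.629, 0.777, 0.0]
contact_force: [-0.4, 0.3, 6.7]
gripper_width: 0.169
grasp_force: 60.7
```

```bash
python3 -c "
from station import bot
o=bot.get_obs();print(o['contact_force'],o['torque'],o['eef_pos'])"
```

```text
[-0.41281062  0.31913004  6.74984341] [ 0.2046847   0.06965771 -0.03370971] [ 0.62461875 -0.19249099  0.07737083]
```

Gripped: 0.169 of the opening is about 15 mm, at 60 N. Now the clockwise turn.

Scaled: 0.1 rad / 4 = 0.025.

Call:
creep_tool(offsets=[[[0, 0, 0, 0.025, 0], [0, 0, 0, 0.025, 0], [0, 0, 0, 0.025, 0], [0, 0, 0, 0.025, 0], [0, 0, 0, 0.025, 0], [0, 0, 0, 0.025, 0], [0, 0, 0, 0.025, 0]]])

```text
t: 7.5
eef_pos: [0.6248, -0.1925, 0.0774]
tool_rot: [0.0, 0.859, 0.513, 0.0]
contact_force: [-0.0, -0.4, 4.9]
gripper_width: 0.17
grasp_force: 60.5
```

```bash
python3 -c "
from station import bot
o=bot.get_obs();print(o['contact_force'],o['torque'],o['q'][6])"
```

```text
[-0.03638657 -0.39072805  4.86985756] [0.1951218  0.00500793 0.15564126] 0.2025263754874511
```

Call:
creep_tool(offsets=[[[0, 0, 0, 0.025, 0], [0, 0, 0, 0.025, 0], [0, 0, 0, 0.025, 0], [0, 0, 0, 0.025, 0], [0, 0, 0, 0.025, 0], [0, 0, 0, 0.025, 0], [0, 0, 0, 0.015, 0], [0, 0, 0, 0, 0]]])

```text
t: 8.3
eef_pos: [0.6249, -0.1926, 0.0774]
tool_rot: [0.0, 0.978, 0.208, 0.0]
contact_force: [0.1, 1.9, 5.9]
gripper_width: 0.166
grasp_force: 60.8
```

```bash
python3 -c "
from station import bot
o=bot.get_obs();print(o['contact_force'],o['torque'],o['q'])"
```

```text
[0.05704894 1.87422269 5.91950874] [ 0.23908512 -0.04295241 -0.05795557] [-0.41059319  0.76927649  0.94399378  1.74959714 -0.72662599  1.01177707
 -0.34197801]
```

Scaled: 0.04 rad / 4 = 0.01.

Call:
creep_tool(offsets=[[[0, 0, 0, 0.01, 0], [0, 0, 0, 0, 0]]])

```text
t: 8.5
eef_pos: [0.6252, -0.1925, 0.0774]
tool_rot: [0.0, 0.982, 0.189, 0.001]
contact_force: [1.5, -0.2, 4.5]
gripper_width: 0.168
grasp_force: 60.7
```

```bash
python3 -c "
from station import bot
o=bot.get_obs();print(o['contact_force'],o['torque'],2*__import__('math').atan2(o['tool_rot'][2],o['tool_rot'][1]))"
```

```text
[ 1.52504351 -0.21094878  4.49445342] [ 0.2332756  -0.40507215  0.09010994] 0.38017925128437674
```

Call:
creep_tool(offsets=[[[0, 0, 0, 0.01, 0], [0, 0, 0, 0, 0]]])

```text
t: 8.7
eef_pos: [0.6252, -0.1925, 0.0774]
tool_rot: [0.001, 0.985, 0.171, 0.001]
contact_force: [0.2, 0.4, 5.4]
gripper_width: 0.169
grasp_force: 67.2
```

```bash
python3 -c "
from station import bot
o=bot.get_obs();print(o['contact_force'],o['torque'],2*__import__('math').atan2(o['tool_rot'][2],o['tool_rot'][1]))"
```

```text
[0.18870745 0.44444235 5.41865772] [ 0.12320683 -0.25291346  1.29718472] 0.342949702670932
```

The torque jumped to 1.3 N m after about 1.44 rad, so the hard stop is reached. I'll open, rise, turn back and go over the bar, then look.

Scaled: -0.045 m / 0.4 = -0.1125, -0.03 m / 0.4 = -0.075.

Call:
creep_tool(offsets=[[[0, 0, 0, 0, 1], [0, 0, 0, 0, 1], [0, 0, 0, 0, 1], [0, 0, 0, 0, 1], [0, 0, 0, 0, 1], [0, 0, 0, 0, 1], [0, 0, 0, 0, 1], [0, 0, -0.075, 0, 1], [0, 0, -0.1125, 0, 1], [0, 0, -0.1125, 0, 1], [0, 0, -0.1125, 0, 1]]])

```text
t: 9.8
eef_pos: [0.6237, -0.1925, 0.2435]
tool_rot: [-0.0, 0.986, 0.169, -0.0]
contact_force: [1.1, 0.2, -0.0]
gripper_width: 0.998
grasp_force: 0.0
```

Call:
creep_tool(offsets=[[[0, 0, 0, -0.036, 1], [0, 0, 0, -0.036, 1], [0, 0, 0, -0.036, 1], [0, 0, 0, -0.036, 1], [0, 0, 0, -0.036, 1], [0, 0, 0, -0.036, 1], [0, 0, 0, -0.036, 1], [0, 0, 0, -0.036, 1], [0, 0, 0, -0.036, 1], [0, 0, 0, -0.036, 1], [0, 0, 0, 0, 1]]])

```text
t: 10.9
eef_pos: [0.6239, -0.1928, 0.242]
tool_rot: [0.0, 0.629, 0.777, 0.0]
contact_force: [0.3, 0.3, -0.5]
gripper_width: 0.999
grasp_force: 0.0
```

Call:
creep_tool(offsets=[[[0.0875, -0.005, 0, 0, 1], [0.0875, 0, 0, 0, 1], [0.0875, 0, 0, 0, 1], [0.0875, 0, 0, 0, 1], [0.0875, 0, 0, 0, 1], [0.0875, 0, 0, 0, 1], [0, 0, 0, 0, 1], [0, 0, 0, 0, 1]]], squeeze=100)

```text
t: 11.7
eef_pos: [0.5785, 0.0134, 0.2418]
tool_rot: [-0.0, 0.63, 0.777, -0.0]
contact_force: [0.1, -0.2, 0.4]
gripper_width: 0.999
grasp_force: 0.0
```

```bash
python3 - <<'E'
from h import *
import cv2
o=bot.get_obs();print(o['eef_pos'],np.array(o['contact_force']).round(2))
np.savez('w3.npz',p=o['eef_pos'],r=o['tool_rot'])
w=bot.read_camera('wrist');cv2.imwrite('pics/w3.png',w)
a=bot.read_camera('scene')[150:320,260:460];b=bot.read_camera('side')[180:350,250:450]
t=cv2.resize(np.hstack([a,b]),(640,272))
cv2.imwrite('pics/w3c.png',cv2.convertScaleAbs(np.vstack([w[:320],t]),alpha=1.6,beta=10))
E
```

```text
[0.57847093 0.01336309 0.24176647] [ 0.13 -0.17  0.43]
```

View pics/w3c.png

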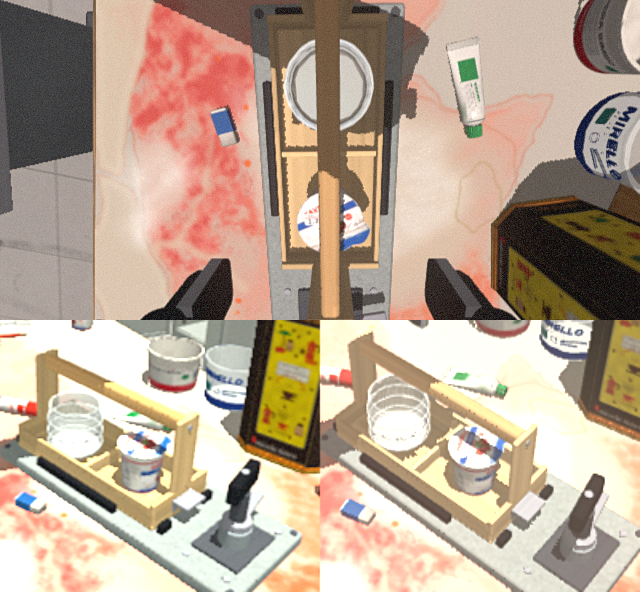

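The handle now points along dock +x and the tongue is clear of the ledge. The bar is centred between the fingers at column 329, so I descend and grip.

Scaled: 0.04 m / 0.4 = 0.1, 0.03 m / 0.4 = 0.075.

Call:
creep_tool(offsets=[[[-0.0025, 0, 0.1, 0, 1], [0, 0, 0.1, 0, 1], [0, 0, 0.075, 0, 1], [0, 0, 0.05, 0, 1], [0, 0, 0.02, 0, 1], [0, 0, 0, 0, 1]]], squeeze=110)

```text
t: 12.45
eef_pos: [0.5784, 0.0103, 0.1031]
tool_rot: [-0.0, 0.63, 0.776, -0.001]
contact_force: [-0.1, -0.2, 0.2]
gripper_width: 1.002
grasp_force: 0.0
```

Call:
creep_tool(offsets=[[[0, 0, 0, 0, 0], [0, 0, 0, 0, 0], [0, 0, 0, 0, 0], [0, 0, 0, 0, 0], [0, 0, 0, 0, 0], [0, 0, 0, 0, 0], [0, 0, 0, 0, 0], [0, 0, 0, 0, 0], [0, 0, 0, 0, 0]]], squeeze=110)

```text
t: 13.35
eef_pos: [0.5793, 0.0117, 0.1046]
tool_rot: [0.0, 0.629, 0.777, 0.001]
contact_force: [-1.7, 0.5, 5.6]
gripper_width: 0.188
grasp_force: 108.0
```

```bash
python3 -c "
from station import bot
o=bot.get_obs();print(o['contact_force'],o['torque'])"
```

```text
[-1.6606837   0.45611162  5.55591929] [0.08716892 0.29226922 0.19934145]
```

Scaled: -0.008 m / 0.4 = -0.02, -0.006 m / 0.4 = -0.015.

Call:
creep_tool(offsets=[[[0, 0, -0.01, 0, 0], [0, 0, -0.015, 0, 0], [0, 0, -0.02, 0, 0], [0, 0, -0.02, 0, 0], [0, 0, -0.01, 0, 0], [0, 0, 0, 0, 0], [0, 0, 0, 0, 0]]])

```text
t: 14.05
eef_pos: [0.5787, 0.0116, 0.1338]
tool_rot: [-0.0, 0.629, 0.777, 0.0]
contact_force: [-0.2, 0.4, -5.8]
gripper_width: 0.188
grasp_force: 107.6
```

```bash
python3 - <<'E'
from h import *
import cv2
o=bot.get_obs();print(o['contact_force'],o['torque'],o['gripper_width'])
a=bot.read_camera('scene')[110:310,260:460];b=bot.read_camera('side')[140:340,250:450]
cv2.imwrite('pics/l1.png',cv2.convertScaleAbs(cv2.resize(np.hstack([a,b]),None,fx=2,fy=2),alpha=1.5,beta=10))
E
```

```text
[-0.16105251  0.41120731 -5.8318456 ] [-0.02170112 -0.02753021 -0.00636024] 0.18775554881723663
```

View pics/l1.png

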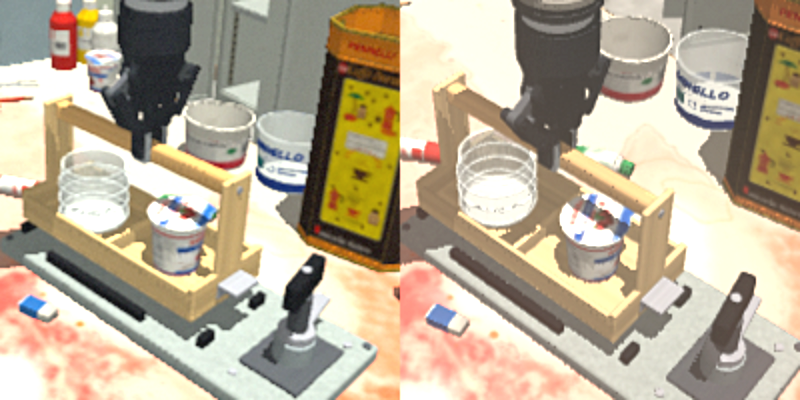

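The tote hangs level and clear of the cleats, with the tub and jar standing. I'll lift the remaining 73 mm.

Scaled: -0.012 m / 0.4 = -0.03, -0.011 m / 0.4 = -0.0275.

Call:
creep_tool(offsets=[[[0, 0, -0.0125, 0, 0], [0, 0, -0.025, 0, 0], [0, 0, -0.03, 0, 0], [0, 0, -0.03, 0, 0], [0, 0, -0.03, 0, 0], [0, 0, -0.0275, 0, 0], [0, 0, -0.0175, 0, 0], [0, 0, -0.01, 0, 0], [0, 0, 0, 0, 0], [0, 0, 0, 0, 0], [0, 0, 0, 0, 0], [0, 0, 0, 0, 0], [0, 0, 0, 0, 0], [0, 0, 0, 0, 0]]])

```text
t: 15.55
eef_pos: [0.5787, 0.0115, 0.2066]
tool_rot: [-0.0, 0.63, 0.777, -0.0]
contact_force: [-0.6, -0.1, -5.7]
gripper_width: 0.185
grasp_force: 107.9
```

```bash
python3 - <<'E'
from h import *
import cv2
o=bot.get_obs();print(o['contact_force'],o['torque'],o['gripper_width'],np.abs(o['joint_vel']).max())
a=bot.read_camera('scene')[90:330,240:460];b=bot.read_camera('side')[120:360,230:450]
cv2.imwrite('pics/l2.png',cv2.convertScaleAbs(cv2.resize(np.hstack([a,b]),None,fx=1.8,fy=1.8),alpha=1.5,beta=10))
E
```

```text
[-0.61753358 -0.14474705 -5.67468697] [-0.02499019 -0.0079319  -0.01420379] 0.1851516516883545 0.0022587413225087453
```

View pics/l2.png

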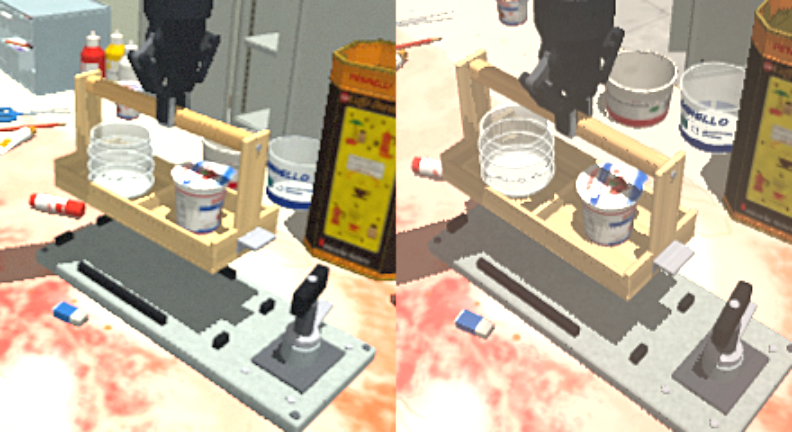

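The tote is held about 10 cm above the dock, level and steady, with the tub and jar standing and the handle released.

```bash
python3 -c "
from station import bot
print(bot.hand_in())"
```

```text
the job is handed in; nothing more can be done
None
```

The job is handed in at about 16 s: the handle was turned to its released stop, and the tote was held level and steady about 10 cm above the dock with the tub and jar standing; I never touched the glue stick, eraser or paint tube, though the last pictures did not show the tube.

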